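# Pack the duck whistle and stack the lugged whistle trays

### The job

Stand the blue duck whistle upright on the floor of the empty lower tray, then put the full whistle tray on top of that tray so that all four of its corner lugs drop into the sockets and it sits fully home and level, and let go. Be gentle, the ware is fragile: feel for the sockets rather than pressing down on them, and leave the other things on the stall where they are.

Things in the scene. Friction and masses are not known exactly. Their poses are not given: they have to be found in the camera images.
- lower_tray: lower tray: empty open pine box fixed to the table, outside 200 (its x) x 150 (its y) x 50 mm, walls and floor 8 mm. Origin: centre of its underside, z up. A dark socket frame stands on four rubber mounts over its rim (see frame_nominal). The ware cracks if the upper tray bears on the lower one, frame included, with more than 22 N at any time
- frame_nominal (a point): point on the lower tray's axis, 72 mm above its origin, level with the frame's top. Frame: 200 x 150 x 14 mm, middle open 140 x 96 mm, four 18 mm square through sockets 85 mm (x) and 60 mm (y) either way from the frame's centre. Parallel to the tray, but clamped in slots: its centre is off this point by an UNMEASURED amount, up to 12 mm along x and 8 mm along y
- frame_mount (a point): one rubber mount of the frame, on the lower tray's rim at its +x +y corner (85, 60, 58 mm from the tray's origin). The frame does not shift sideways in use. Pressed down it yields from about 2 N, then gives 1 mm per 2 N, springs back, and is hard on its stop after 7 mm
- upper_tray: upper tray, loose, 0.45 to 0.72 kg with the small clay whistles fixed in it, footprint 200 (its x) x 150 (its y) mm, on four round brass lugs 14 mm across, 12 mm long, feet tapered to 9 mm, centred 85 mm (x) and 60 mm (y) either way; walls 42 mm high. Origin: centre at the lug feet, z up. Home, it is about 58 mm above the lower tray's origin; lugs on the frame, about 70. Half a turn is the same
- rail (a point): middle of the upper tray's carrying rail, 80 mm above the tray's origin: a straight wooden bar along the tray's x, 128 mm long, 18 mm wide (y), 20 mm high, on uprights at x = +-58 mm; whistles below it reach 47 mm above the origin
- duck: the blue-glazed clay duck whistle, loose, 0.09 kg, standing upright: body 52 mm long (its x, head end +x), 32 mm wide (its y) with flat sides for gripping up to 32 mm above its foot; head in the middle of the width up to 54 mm; origin: centre of its foot, z up
- brush_cup: bystander, loose: white ceramic cup with bristle brushes, 72 mm across, cup 85 mm and brushes 155 mm tall; origin: centre of its foot
- spinning_top: bystander, loose: cherrywood spinning top on a small disc, 53 mm across, 64 mm tall; origin: centre of its foot
- mould_a: bystander, loose: one half of the speckled stoneware whistle mould, a block 62 x 90 x 26 mm; origin: centre of its foot
- mould_b: bystander, loose: the other half of the stoneware mould, 62 x 90 x 26 mm; origin: centre of its foot
- bird_whistle: bystander, loose: terracotta bird whistle, 48 mm across, 64 mm tall; origin: centre of its foot
- glaze_jar: bystander, loose: amber glass jar with a white cap, 52 mm across, 75 mm tall; origin: centre of its foot
Not all that is in view belongs to the job. Of the things that look like the duck, the larger one is meant. What is shaped like the upper_tray but purple is not meant.

How it is judged:
On the way, in this order (a step that is already met when the one before it is completed fails the run):
1. the duck stands upright on the floor of the lower tray, released (x of duck in the frame of lower_tray between -0.075 and 0.075 m and y of duck in the frame of lower_tray between -0.055 and 0.055 m and z of duck in the frame of lower_tray below 0.014 m and angle between duck's own z axis and vertical below 0.2 rad and contact force between duck and the fingers below 0.05 N), for 0.2 s.
2. the upper tray's four lugs are in the sockets and it sits home and level (horizontal distance between upper_tray and lower_tray below 0.022 m and z of upper_tray in the frame of lower_tray below 0.063 m and angle between upper_tray's own z axis and vertical below 0.03 rad and angle between the x axis of upper_tray and the x axis of lower_tray, either way round below 0.06 rad), for 0.2 s.
At the end, for the whole second after the job is handed in: Duck upright (0.2 rad) on the lower tray's floor (foot under 14 mm up, within 75 mm in x and 55 mm in y of the tray's origin); upper tray's origin less than 63 mm above the lower's and within 22 mm of it sideways, level to 0.03 rad, parallel to 0.06 rad; both released, at rest (all of step 2 and x of duck in the frame of lower_tray between -0.075 and 0.075 m and y of duck in the frame of lower_tray between -0.055 and 0.055 m and z of duck in the frame of lower_tray below 0.014 m and angle between duck's own z axis and vertical below 0.2 rad and linear speed of each of upper_tray, duck below 0.02 m/s and contact force between the fingers and upper_tray below 0.05 N); the robot touches nothing.
It fails at once if the upper tray bears on the lower tray or its socket frame with more than 22 N (contact force between upper_tray and lower_tray above 22 N).
It fails at once if one of the listed bystanders is moved more than 30 mm (distance of any of brush_cup, spinning_top, mould_a, mould_b, bird_whistle, glaze_jar from where it was at the start of the episode above 0.03 m).
It also fails if it takes over 72 s, if anything falls off the work surface, if the arm or the gripper's body presses on something with over 40 N, if the wrist force passes 120 N, or if a joint passes its speed limit or range.

### The arm

A 7-joint arm with a two-finger parallel gripper is mounted at the origin on the work surface. World frame = base frame: x ahead of the robot, y to its left, z up, the work surface at z = 0. Lengths are in m, angles in rad, forces in N, time in s.
With the tool pointing down it reaches from about 0.425 to 0.925 m from the base axis. Payload 6.8 kg.
Tool frame: the origin (TCP) lies between the finger pads; the fingertips stand 19 mm ahead of it and the grasp point (between the pads) is the TCP (bot.finger_overhang is the distance from the TCP to the fingertips, in m); z points along the fingers, y is the direction in which the jaws open and shut (so a half turn about z gives the same grasp; the last joint's range is limited). The gripper opens to 88 mm and grips with 3 to 60 N. Pads are 20 mm wide; open, the fingers measure 115 mm over their backs; the gripper's body (75 mm by 178 mm) begins 61 mm behind the grasp point.
Start: joints at [-1.251, 0.477, 0.022, 1.555, -0.011, 1.109, -0.083], TCP at [0.28, 0.614, 0.242] pointing down, gripper open.
Joint ranges: [-2.96, 2.96], [-0.34, 2.1], [-1.41, 1.46], [0.24, 2.44], [-1.37, 4.51], [0.17, 1.92], [-2.96, 2.96]. Speed limits (rad/s): [2.39, 2.39, 3.14, 3.14, 3.14, 3.14, 3.14].

### API

Orientations are given as [roll, pitch, yaw] about the fixed x, y, z axes, in that order (R = Rz(yaw) Ry(pitch) Rx(roll)).
In Python, from station import bot gives the robot as it stands.
- The arm moves only by the tool carry_out, never from a script. Its argument "plan" is a list of rows, each a list of 4 numbers: the shift along the tool's x, y, z in m, then the turn about the tool's z in rad. In form: [[dx, dy, dz, yaw], ...]. A call has 1 to 5 rows; each row shifts and turns the commanded pose from where the row before left it, along the tool's axes as they then stand; what a row does not reach is not made up. A row lasts 1/8 s, in which the tool goes at most 62.5 mm and 10.7 degrees, less where a joint would pass 70% of its speed; a pose out of reach is approached as far as the arm can. A call with a gripper value outside its range is refused whole. "grip" is the opening, from 0 (shut) to 1 (fully open), set as the call begins (left out, the last holds). The fingers move at their own pace and stop on an object; "grip_force" is the grip in N (left out, the last holds). Time passes only in rows, so rows that do not move let the fingers close. It gives the time, the measured TCP pose, the force and the opening at its end, in the units of the state.
- bot.get_obs(): the state, without advancing time (a new reading comes with each control period).
- bot.read_camera(name): name is "scene" or "top" or "wrist"; returns the picture (400x640x3 uint8, red, green, blue); there is no depth.
- bot.camera_info(name): a dict with "fx", "fy", "cx", "cy" (pixels), "R" (3x3) and "t" (3): a world point X has camera coordinates R X + t. Camera axes: x right, y down, z forward; pixel columns grow to the right and rows downward; lengths in m; the calibration is good to about 2 mm. A picture is of the moment at which its call begins: read the wrist's pose just before it. camera_info takes no time and is no camera call; for the wrist camera it gives the pose at the moment of the call.
- bot.close_job(): hands the job in, once; it reports no verdict.
The state is a dict: "t": time; "joint_pos": joint angles; "qvel": joint speeds; "joint_efforts": joint torques, N m; "ee_pos": TCP position; "orientation": TCP orientation; "force": force on the tool from outside, world axes, zero at the start; "moment": the same for the moment, N m; "finger_gap": finger opening in m.
Only numpy, scipy, OpenCV 4.12 (cv2) and the standard library are available. Lean on these libraries where they do the work, as an engineer would, in place of code of your own. Each camera call takes 0.05 s, during which the arm holds its last target.

## Working session

There is one attempt and no reset: what is moved stays moved. The work goes in short steps, Python scripts to look and compute and a tool call to move; the robot and the scene stay as the last step left them, time stands still between calls to the robot, and variables do not carry over. Pictures are saved under pics/ and viewed, and the job is handed in when it is done.

Besides the shell and the picture viewer there is one more tool, called as name(argument=value, ...), one argument or row to a line, values as JSON. carry_out: Moves the arm, as the interface text tells. Its arguments: {"type":"object","properties":{"plan":{"type":"array","items":{"type":"array","items":{"type":"number"}}},"grip":{"type":"number"},"grip_force":{"type":"number"}},"required":["plan"]}

```bash
ls; mkdir -p pics; python3 - <<'E'
from station import bot
import cv2
print(bot.get_obs())
for n in ("scene","top","wrist"):
    print(n,bot.camera_info(n))
    cv2.imwrite(f"pics/{n}0.png",bot.read_camera(n)[:,:,::-1])
E
```

```text
pics
{'t': 0.0, 'joint_pos': array([-1.25111305,  0.47777949,  0.02235551,  1.55643384, -0.01148607,
        1.10926644, -0.08307646]), 'qvel': array([ 1.82308156e-06,  1.37934295e-04, -3.70481653e-04,  9.55642384e-04,
       -1.09692880e-03,  5.80042044e-04,  3.05727602e-04]), 'joint_efforts': array([ 1.04449659e-04, -5.82862580e+01,  1.53498676e+00, -2.72608888e+01,
       -5.42219589e-02,  1.69003790e-02,  1.66657296e-04]), 'ee_pos': array([0.27982095, 0.61366093, 0.24070325]), 'orientation': array([-3.13984031e+00,  1.49248336e-04,  2.71384703e+00]), 'force': array([ 0.27391192, -0.55242109, -0.34545177]), 'moment': array([-0.01291952, -0.0265108 , -0.00528771]), 'finger_gap': 0.08782512072422617}
scene {'fx': 445.37067593716523, 'fy': 445.37067593716523, 'cx': 324.49595006829236, 'cy': 199.82848454763294, 'R': array([[-0.61363694,  0.78950838, -0.01123443],
       [ 0.65149214,  0.49822411, -0.57212825],
       [-0.44610279, -0.35839817, -0.82008723]]), 't': array([ 0.32015493, -0.30231188,  1.47669042])}
top {'fx': 407.4203280055036, 'fy': 407.4203280055036, 'cx': 321.55049688310027, 'cy': 204.781500399938, 'R': array([[-0.02637462, -0.9996485 , -0.00269268],
       [-0.98596515,  0.02645762, -0.16484152],
       [ 0.16485482, -0.00169275, -0.98631639]]), 't': array([0.02388885, 0.54958479, 1.36935898])}
wrist {'fx': 292.08494486722503, 'fy': 292.08494486722503, 'cx': 323.24390109402736, 'cy': 198.09176890685134, 'R': array([[ 4.14560219e-01,  9.10021860e-01, -1.98233750e-04],
       [ 8.71658205e-01, -3.97021066e-01,  2.87378229e-01],
       [ 2.61441767e-01, -1.19308374e-01, -9.57817161e-01]]), 't': array([-0.67350433, -0.03495073,  0.38989411])}
```

View pics/top0.png

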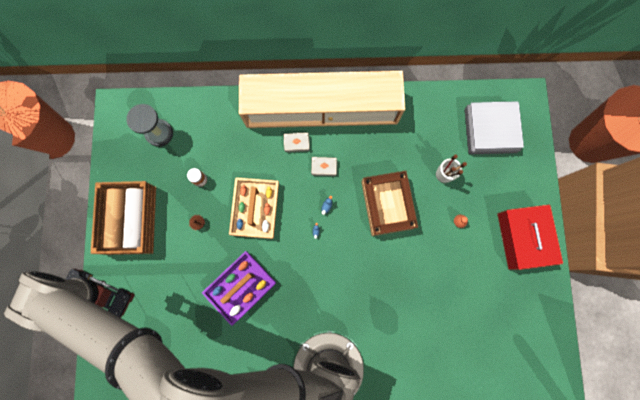

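View pics/scene0.png

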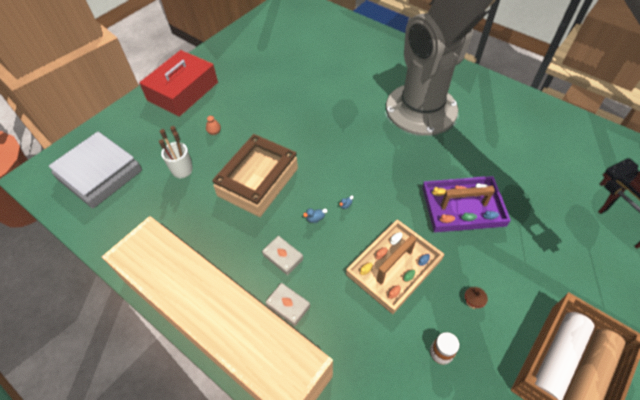

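View pics/wrist0.png

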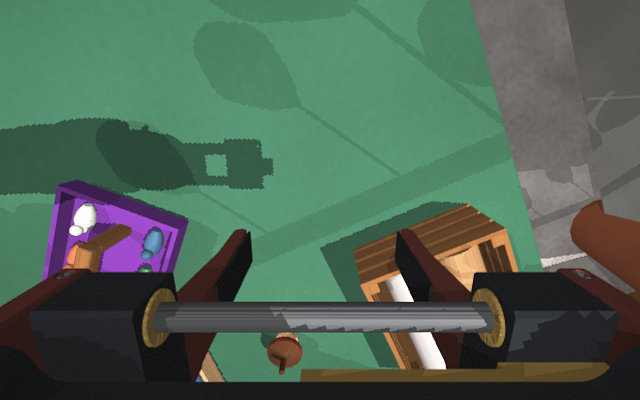

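The top image shows two blue ducks, at (327,205) and (317,230). The first looks larger and is also the larger one in the scene view at (316,215). The pine whistle tray is at (255,209), with the purple decoy at (240,288). The lower tray is at (390,204). I'll confirm with an enlarged crop.

```bash
cat > h.py <<'E'
import numpy as np, cv2
from station import bot
def ray(n,u,v,z,ci=None):
    c=ci or bot.camera_info(n); R=np.array(c['R']);t=np.array(c['t'])
    d=R.T@np.array([(u-c['cx'])/c['fx'],(v-c['cy'])/c['fy'],1]); o=-R.T@t
    return o+d*(z-o[2])/d[2]
def proj(n,X,ci=None):
    c=ci or bot.camera_info(n); p=np.array(c['R'])@np.array(X)+c['t']
    return np.array([c['fx']*p[0]/p[2]+c['cx'],c['fy']*p[1]/p[2]+c['cy']])
E
python3 - <<'E'
import cv2
a=cv2.imread('pics/top0.png')[150:290,220:430]
cv2.imwrite('pics/ctop.png',cv2.resize(a,(795,530),interpolation=cv2.INTER_CUBIC))
a=cv2.imread('pics/scene0.png')[120:320,200:460]
cv2.imwrite('pics/cscene.png',cv2.resize(a,(780,600),interpolation=cv2.INTER_CUBIC))
E
```

```text
(no output)
```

View pics/ctop.png

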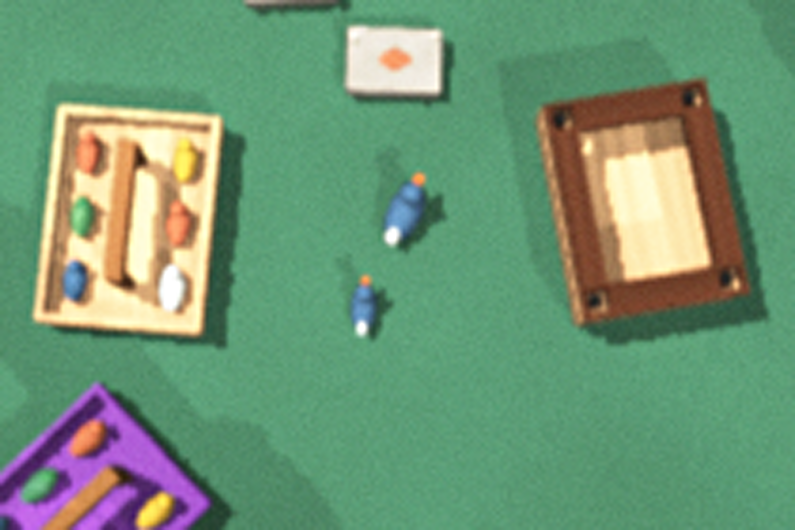

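View pics/cscene.png

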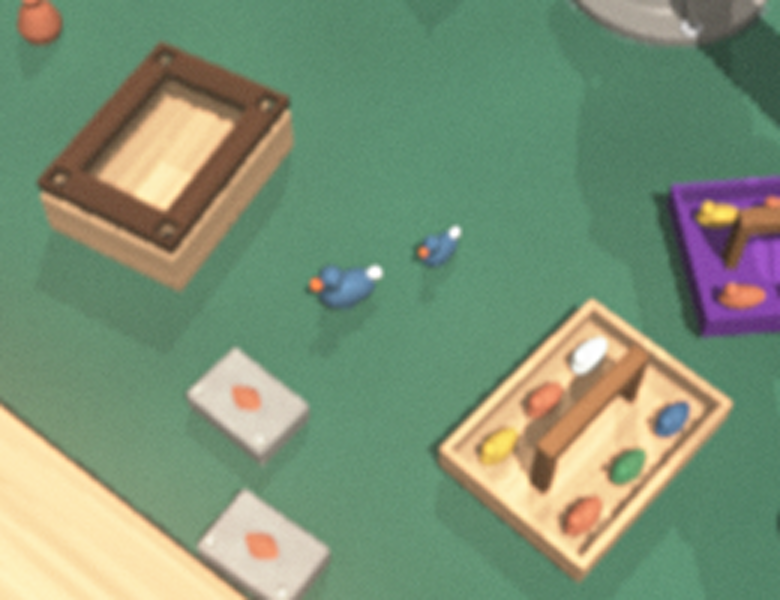

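The crop confirms it. The larger duck has its beak at crop (419,180) and tail at (392,236), and the small one at (363,308) is the decoy. The sockets show at crop (563,119), (693,98), (597,300) and (730,280).

```bash
python3 - <<'E'
from h import *
s=795/210
def T(x,y,z): return ray('top',220+(x+.5)/s-.5,150+(y+.5)/s-.5,z)
def S(x,y,z): return ray('scene',200+(x+.5)/3-.5,120+(y+.5)/3-.5,z)
np.set_printoptions(precision=4,suppress=True)
def fit(P,n):
    P=np.array(P);c=P.mean(0);print(n,c,[round(float(np.linalg.norm(P[i]-P[j])),4) for i,j in((0,1),(2,3),(0,2),(1,3))],'yaw of long', np.arctan2(*( (P[0]+P[1]-P[2]-P[3])[[1,0]])))
fit([T(*p,.072) for p in((563,119),(693,98),(597,300),(730,280))],'sock top')
fit([S(*p,.072) for p in((60,178),(168,231),(165,60),(267,103))],'sock scene')
# frame outer corners top
fit([T(*p,.072) for p in((540,107),(706,81),(579,325),(748,291))],'frame top')
fit([S(*p,.072) for p in((40,184),(172,249),(163,44),(291,100))],'frame scene')
# upper tray rim corners, z=54mm
fit([T(*p,.054) for p in((57,104),(222,116),(34,321),(203,335))],'upper top')
fit([S(*p,.054) for p in((437,452),(580,577),(592,299),(732,404))],'upper sc')
print('rail',T(127,140,.09),T(117,282,.09),S(541,455,.09),S(638,350,.09))
print('duck',T(419,180,.035),T(392,236,.03),T(405,211,.03),S(315,285,.035),S(376,271,.03))
print('purple',ray('top',240,288,.09))
E
```

```text
sock top [ 0.5489 -0.2249  0.072 ] [0.1203, 0.1204, 0.1673, 0.169] yaw of long 0.13697648067304394
sock scene [ 0.5533 -0.2216  0.072 ] [0.1208, 0.117, 0.1673, 0.1699] yaw of long 0.1494580705331659
frame top [ 0.5477 -0.2225  0.072 ] [0.1537, 0.1543, 0.2011, 0.195] yaw of long 0.13137119247588988
frame scene [ 0.5525 -0.22    0.072 ] [0.1469, 0.149, 0.1984, 0.1985] yaw of long 0.14426864994358907
upper top [0.5467 0.2435 0.054 ] [0.153, 0.1532, 0.2011, 0.2023] yaw of long -0.09401130566071883
upper sc [0.5577 0.2484 0.054 ] [0.15, 0.1483, 0.2016, 0.2027] yaw of long -0.09669625182787243
rail [0.6112 0.2394 0.09  ] [0.4835 0.248  0.09  ] [0.6167 0.2395 0.09  ] [0.4897 0.2499 0.09  ]
duck [ 0.578  -0.0222  0.035 ] [0.527  0.0042 0.03  ] [ 0.5501 -0.0085  0.03  ] [ 0.5755 -0.0254  0.035 ] [0.5277 0.0068 0.03  ]
purple [0.2753 0.2818 0.09  ]
```

```bash
cat >> h.py <<'E'
np.set_printoptions(precision=4,suppress=True)
def rem(x,y,z,yaw):
    o=bot.get_obs(); p=o['ee_pos']; w=o['orientation'][2]
    d=np.array([x,y,z])-p
    ex=np.array([np.cos(w),np.sin(w)]); ey=np.array([np.sin(w),-np.cos(w)])
    dy=(yaw-w+np.pi)%(2*np.pi)-np.pi
    print('t',round(o['t'],2),'tool d',np.round([d[:2]@ex,d[:2]@ey,-d[2]],4),'turn(tool z)',round(-dy,4),'q',o['joint_pos'].round(2))
def st():
    o=bot.get_obs(); print(round(o['t'],2),o['ee_pos'],o['orientation'],'F',o['force'],'M',o['moment'],'gap',round(o['finger_gap'],4))
def snap(n,f,crop=None,k=1):
    ci=bot.camera_info(n); im=bot.read_camera(n)[:,:,::-1]
    cv2.imwrite(f'pics/{f}_full.png',im)
    import json; json.dump({a:(b if np.isscalar(b) else np.array(b).tolist()) for a,b in ci.items()},open(f'pics/{f}.json','w'))
    if crop: a,b,c,d=crop; im=im[b:d,a:c]
    if k!=1: im=cv2.resize(im,None,fx=k,fy=k,interpolation=cv2.INTER_CUBIC)
    cv2.imwrite(f'pics/{f}.png',im)
E
python3 - <<'E'
from h import *
c=bot.camera_info('wrist');R=np.array(c['R']);print('cam',-R.T@c['t'],'fwd',R[2])
rem(0.552,-0.009,0.24,2.62)
E
```

```text
cam [0.2078 0.6456 0.3835] fwd [ 0.2615 -0.1191 -0.9578]
t 0.15 tool d [-0.506  -0.4538  0.0009] turn(tool z) 0.0938 q [-1.25  0.48  0.02  1.56 -0.01  1.11 -0.08]
```

carry_out(
  plan=[
    [-0.044,-0.04,0,0],
    [-0.044,-0.04,0,0],
    [-0.044,-0.04,0,0],
    [-0.044,-0.04,0,0],
    [-0.044,-0.04,0,0],
  ],
  grip=1,
)

```text
t: 0.78
ee_pos: [0.3977, 0.3389, 0.2416]
orientation: [3.142, 0.0, 2.714]
force: [-0.1, -0.0, -0.6]
finger_gap: 0.088
```

carry_out(
  plan=[
    [-0.044,-0.04,0,0],
    [-0.044,-0.04,0,0],
    [-0.044,-0.04,0,0],
    [-0.044,-0.04,0,0],
  ],
)

```text
t: 1.27
ee_pos: [0.4914, 0.1205, 0.2418]
orientation: [3.141, 0.0, 2.714]
force: [-0.0, 0.3, 0.8]
finger_gap: 0.0878
```

```bash
python3 - <<'E'
from h import *
rem(0.552,-0.009,0.24,2.62)
E
```

```text
t 1.27 tool d [-0.1089 -0.0927  0.0018] turn(tool z) 0.094 q [-0.59  0.2   0.26  1.97 -0.06  0.98  0.84]
```

carry_out(
  plan=[
    [-0.044,-0.036,0.02,0.03],
    [-0.044,-0.036,0.02,0.03],
    [-0.021,-0.02,0.02,0.034],
    [0,0,0,0],
  ],
)

```text
t: 1.78
ee_pos: [0.5479, -0.0107, 0.1801]
orientation: [-3.139, -0.002, 2.615]
force: [0.4, 0.6, 0.7]
finger_gap: 0.088
```

```bash
python3 - <<'E'
from h import *
rem(0.552,-0.009,0.18,2.62); st()
snap('wrist','w1')
E
```

```text
t 1.77 tool d [-0.0026  0.0035  0.0001] turn(tool z) -0.0049 q [-0.37  0.35  0.34  1.94 -0.15  0.88  1.09]
1.77 [ 0.5479 -0.0107  0.1801] [-3.1386 -0.0019  2.6151] F [0.4062 0.5523 0.7299] M [ 0.0527 -0.0276 -0.0067] gap 0.088
```

View pics/w1.png

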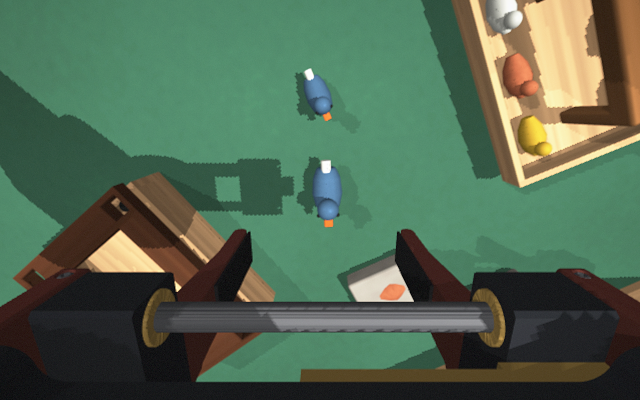

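The larger duck is at (327,190), with its beak at (328,223) and tail at (326,166). It is aligned with the jaws. The small duck is at (317,95).

```bash
python3 - <<'E'
from h import *
import json
ci=json.load(open('pics/w1.json'))
a=ray('wrist',328,223,.032,ci);b=ray('wrist',326,166,.03,ci)
l=ray('wrist',314,190,.025,ci);r=ray('wrist',341.5,190,.025,ci)
print(a,b,np.linalg.norm(a-b),np.arctan2(*(a-b)[[1,0]]),l,r,(l+r)/2,np.linalg.norm(l-r))
# hue segmentation blue
im=cv2.imread('pics/w1_full.png');hsv=cv2.cvtColor(im,cv2.COLOR_BGR2HSV)
m=cv2.inRange(hsv,(98,100,60),(125,255,255)); m[:150]=0;m[240:]=0;m[:,:290]=0;m[:,365:]=0
ys,xs=np.nonzero(m);print(xs.mean(),ys.mean(),xs.min(),xs.max(),ys.min(),ys.max(),cv2.minAreaRect(np.c_[xs,ys].astype(np.float32)))
E
```

```text
[ 0.581  -0.0253  0.032 ] [0.527  0.0033 0.03  ] 0.06110309539153856 -0.48881255061369283 [ 0.5437 -0.0208  0.025 ] [0.5582 0.0043 0.025 ] [ 0.5509 -0.0083  0.025 ] 0.029019514418413706
326.8427726120034 192.80304311073542 313 341 167 219 ((327.0, 193.0), (52.0, 28.0), 90.0)
```

carry_out(
  plan=[
    [-0.003,0.0025,0.05,0],
    [0,0,0.05,0],
    [0,0,0.035,0],
    [0,0,0.02,0],
    [0,0,0,0],
  ],
)

```text
t: 2.45
ee_pos: [0.5519, -0.0051, 0.026]
orientation: [-3.141, -0.002, 2.623]
force: [-0.7, 0.5, -0.5]
finger_gap: 0.0875
```

```bash
python3 - <<'E'
from h import *
rem(0.552,-0.010,0.023,2.62); st()
snap('wrist','w2')
E
```

```text
t 2.45 tool d [-0.0025 -0.0042  0.003 ] turn(tool z) 0.0027 q [-0.29  0.59  0.25  2.01 -0.26  0.57  1.18]
2.45 [ 0.5519 -0.0051  0.026 ] [-3.1413 -0.0024  2.6227] F [-0.6675  0.5312 -0.4563] M [ 0.0076 -0.0139 -0.0509] gap 0.0875
```

View pics/w2.png

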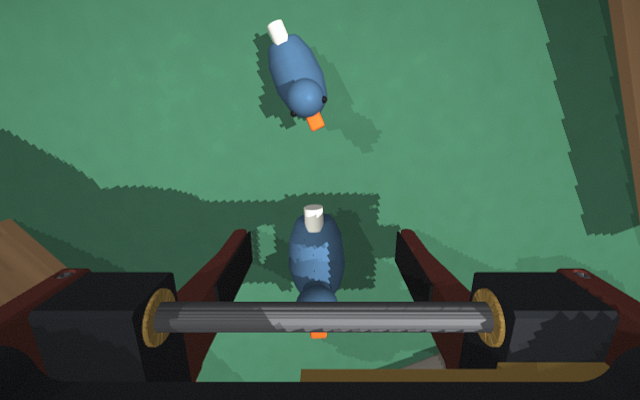

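The duck is between the fingers at (316,255), a few mm left of centre. I'll correct that and grip.

carry_out(
  plan=[
    [-0.002,-0.004,0.003,0],
    [0,0,0,0],
  ],
)

```text
t: 2.75
ee_pos: [0.5529, -0.012, 0.0246]
orientation: [3.141, 0.001, 2.619]
force: [0.1, 0.6, 0.4]
finger_gap: 0.0881
```

carry_out(
  plan=[
    [0,0,0,0],
    [0,0,0,0],
    [0,0,0,0],
    [0,0,0,0],
    [0,0,0,0],
  ],
  grip=0.2,
  grip_force=12,
)

```text
t: 3.38
ee_pos: [0.5524, -0.0117, 0.0236]
orientation: [-3.142, -0.0, 2.62]
force: [0.4, 0.4, -0.2]
finger_gap: 0.0412
```

```bash
python3 - <<'E'
from h import *
rem(0.552,-0.010,0.023,2.62); st()
E
```

```text
t 3.38 tool d [0.0012 0.0013 0.0006] turn(tool z) -0.0002 q [-0.28  0.6   0.24  2.01 -0.26  0.56  1.19]
3.38 [ 0.5524 -0.0117  0.0236] [-3.1416 -0.      2.6198] F [ 0.4063  0.4311 -0.2152] M [-0.0101  0.0228  0.0283] gap 0.0412
```

carry_out(
  plan=[
    [0,0,0,0],
    [0,0,0,0],
    [0,0,0,0],
  ],
  grip=0,
  grip_force=12,
)

```text
t: 3.75
ee_pos: [0.5524, -0.0117, 0.0236]
orientation: [3.142, 0.0, 2.62]
force: [-0.9, 0.8, -1.0]
finger_gap: 0.0322
```

carry_out(
  plan=[
    [0,0,-0.02,0],
    [0,0,-0.06,0],
    [0,0,-0.06,0],
    [0,0,-0.02,0],
    [0,0,0,0],
  ],
)

```text
t: 4.38
ee_pos: [0.5533, -0.0117, 0.1851]
orientation: [3.139, 0.002, 2.62]
force: [0.1, 0.2, -1.2]
finger_gap: 0.0323
```

```bash
python3 - <<'E'
from h import *
rem(0.55,-0.223,0.18,3.285); st()
E
```

```text
t 4.38 tool d [-0.1025 -0.1848  0.0051] turn(tool z) -0.6652 q [-0.37  0.35  0.35  1.93 -0.15  0.89  1.1 ]
4.38 [ 0.5533 -0.0117  0.1851] [3.1393 0.0025 2.6198] F [ 0.1453  0.1973 -1.1913] M [ 0.0188 -0.0108  0.0122] gap 0.0323
```

carry_out(
  plan=[
    [-0.026,-0.046,0,0],
    [-0.026,-0.046,0,0],
    [-0.026,-0.046,0,0],
    [-0.024,-0.046,0,0],
    [0,0,0,-0.16],
  ],
)

```text
t: 5.0
ee_pos: [0.5466, -0.2273, 0.1816]
orientation: [-3.138, -0.003, 2.776]
force: [-0.3, 0.6, -0.7]
finger_gap: 0.0323
```

carry_out(
  plan=[
    [0,0,0,-0.17],
    [0,0,0,-0.17],
    [0,0,0,-0.165],
    [0,0,0,0],
    [0,0,0,0],
  ],
)

```text
t: 5.62
ee_pos: [0.5485, -0.2219, 0.1825]
orientation: [3.141, -0.002, -3.002]
force: [-0.0, -0.3, -0.7]
finger_gap: 0.0324
```

```bash
python3 - <<'E'
from h import *
rem(0.55,-0.223,0.18,3.285); st()
snap('wrist','w3')
E
```

```text
t 5.62 tool d [-0.0013 -0.0013  0.0025] turn(tool z) -0.0034 q [ 0.09  0.41  0.24  1.83 -0.12  0.92  2.1 ]
5.62 [ 0.5485 -0.2219  0.1825] [ 3.1408 -0.0017 -3.0016] F [-0.0187 -0.2666 -0.7217] M [0.0273 0.0634 0.0043] gap 0.0324
```

View pics/w3.png

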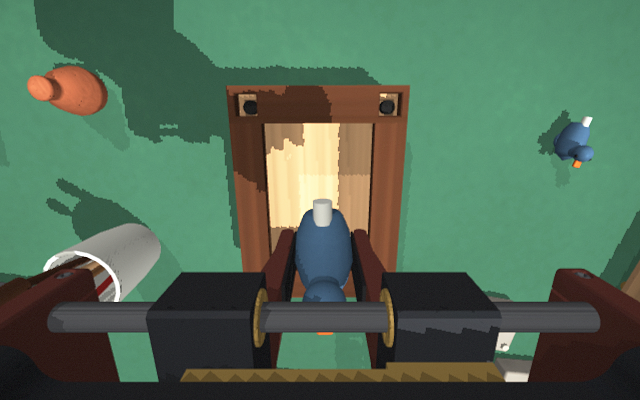

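```bash
python3 - <<'E'
from h import *
import json
ci=json.load(open('pics/w3.json'))
print('cup',ray('top',446,177,.0),ray('top',450,168,.085), 'brush', ray('top',462,168,.15),ray('top',462,155,.15),ray('top',455,157,.15))
print('socks',ray('wrist',248,105,.072,ci),ray('wrist',387,105,.072,ci), 'corners',ray('wrist',227,86,.072,ci),ray('wrist',409,86,.072,ci))
E
```

```text
cup [ 0.6476 -0.4445  0.    ] [ 0.6593 -0.4337  0.085 ] brush [ 0.6418 -0.4514  0.15  ] [ 0.6856 -0.455   0.15  ] [ 0.6794 -0.4316  0.15  ]
socks [ 0.4743 -0.2958  0.072 ] [ 0.4583 -0.1821  0.072 ] corners [ 0.462  -0.3137  0.072 ] [ 0.4413 -0.1674  0.072 ]
```

```bash
python3 -c "
import cv2
a=cv2.imread('pics/top0.png')[140:250,350:480];cv2.imwrite('pics/cc.png',cv2.resize(a,None,fx=5,fy=5,interpolation=cv2.INTER_CUBIC))"
```

```text
(no output)
```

View pics/cc.png

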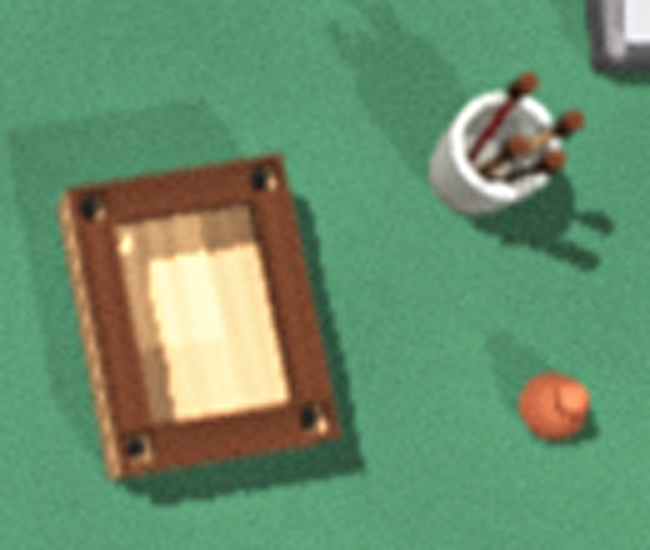

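carry_out(
  plan=[
    [0,-0.001,0.05,0],
    [0,0,0.05,0],
    [0,0,0.03,0],
    [0,0,0.015,0],
    [0,0,0,0],
  ],
)

```text
t: 6.3
ee_pos: [0.5489, -0.223, 0.0381]
orientation: [3.141, -0.001, -2.999]
force: [0.5, 0.2, -0.9]
finger_gap: 0.0322
```

```bash
python3 - <<'E'
from h import *
rem(0.55,-0.223,0.0315,3.285); st()
E
```

```text
t 6.3 tool d [-0.001  -0.0002  0.0066] turn(tool z) -0.0009 q [ 0.14  0.61  0.19  1.91 -0.18  0.64  2.15]
6.3 [ 0.5489 -0.223   0.0381] [ 3.1412 -0.0013 -2.9991] F [ 0.541   0.1743 -0.868 ] M [0.0972 0.0204 0.0209] gap 0.0322
```

carry_out(
  plan=[
    [0,0,0.003,0],
    [0,0,0.002,0],
    [0,0,0.0015,0],
    [0,0,0,0],
  ],
)

```text
t: 6.8
ee_pos: [0.5494, -0.223, 0.0324]
orientation: [-3.142, 0.0, -2.998]
force: [0.0, 0.4, -1.5]
finger_gap: 0.0322
```

carry_out(
  plan=[
    [0,0,0.001,0],
    [0,0,0,0],
    [0,0,0,0],
  ],
)

```text
t: 7.18
ee_pos: [0.5495, -0.2231, 0.0316]
orientation: [-3.142, 0.0, -2.998]
force: [-0.8, 0.8, 5.4]
finger_gap: 0.0323
```

Contact with the floor, so I'll release with a partial opening.

carry_out(
  plan=[
    [0,0,0,0],
    [0,0,0,0],
    [0,0,0,0],
    [0,0,0,0],
  ],
  grip=0.55,
)

```text
t: 7.68
ee_pos: [0.5492, -0.223, 0.031]
orientation: [3.142, -0.0, -2.998]
force: [-0.4, -0.9, -0.5]
finger_gap: 0.048
```

carry_out(
  plan=[
    [0,0,-0.03,0],
    [0,0,-0.06,0],
    [0.04,0,-0.045,0],
    [0.04,0,-0.045,0],
    [0,0,0,0],
  ],
)

```text
t: 8.3
ee_pos: [0.4693, -0.2364, 0.2145]
orientation: [-3.139, 0.005, -3.002]
force: [1.5, -0.5, -1.1]
finger_gap: 0.0485
```

```bash
python3 - <<'E'
from h import *
st()
snap('wrist','w4')
snap('top','t4',(350,140,480,250),5)
E
```

```text
8.3 [ 0.4693 -0.2364  0.2145] [-3.1393  0.0053 -3.0019] F [ 1.5483 -0.5115 -1.0661] M [ 0.0389 -0.035   0.0218] gap 0.0485
```

View pics/w4.png

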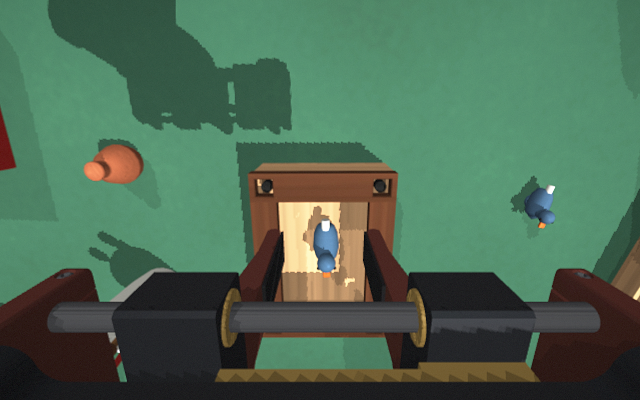

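View pics/t4.png

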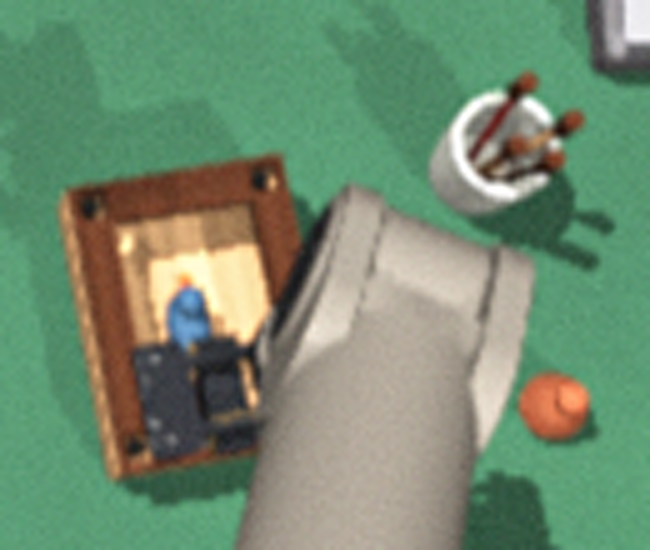

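The duck stands in the tray at wrist (325,245) and is released. Two sockets show at (266,186) and (380,186). I'll shift so that all four are visible.

carry_out(
  plan=[
    [-0.05,0,-0.02,0],
    [-0.05,0,-0.02,0],
    [-0.05,0,0,0],
    [-0.05,0,0,0],
    [0,0,0,0],
  ],
)

```text
t: 9.02
ee_pos: [0.6714, -0.202, 0.2469]
orientation: [3.139, -0.003, -2.993]
force: [-0.2, -0.4, -0.3]
finger_gap: 0.0483
```

carry_out(
  plan=[
    [0,0,0,0],
    [0,0,0,0],
  ],
)

```text
t: 9.28
ee_pos: [0.667, -0.2065, 0.2505]
orientation: [3.141, -0.001, -2.999]
force: [-0.0, -0.3, -0.7]
finger_gap: 0.0486
```

```bash
python3 - <<'E'
from h import *
st()
snap('wrist','w5')
im=cv2.imread('pics/w5_full.png')
E
```

```text
9.28 [ 0.667  -0.2065  0.2505] [ 3.1414 -0.0013 -2.9995] F [-0.0394 -0.3476 -0.6597] M [ 0.0093 -0.0272 -0.0138] gap 0.0486
```

View pics/w5.png

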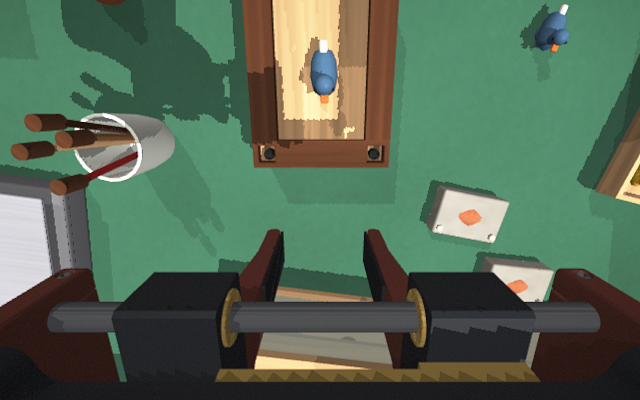

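carry_out(
  plan=[
    [0.05,0,0,0],
    [0.01,0,0,0],
    [0,0,0,0],
    [0,0,0,0],
  ],
)

```text
t: 9.82
ee_pos: [0.6098, -0.2139, 0.2515]
orientation: [-3.142, 0.001, -2.998]
force: [1.4, -0.3, 0.2]
finger_gap: 0.0482
```

```bash
python3 - <<'E'
from h import *
st()
snap('wrist','w6',(200,0,440,270),2.2)
E
```

```text
9.82 [ 0.6098 -0.2139  0.2515] [-3.1416  0.0014 -2.9975] F [ 1.3789 -0.3145  0.1811] M [ 0.0779 -0.0353 -0.0052] gap 0.0482
```

View pics/w6.png

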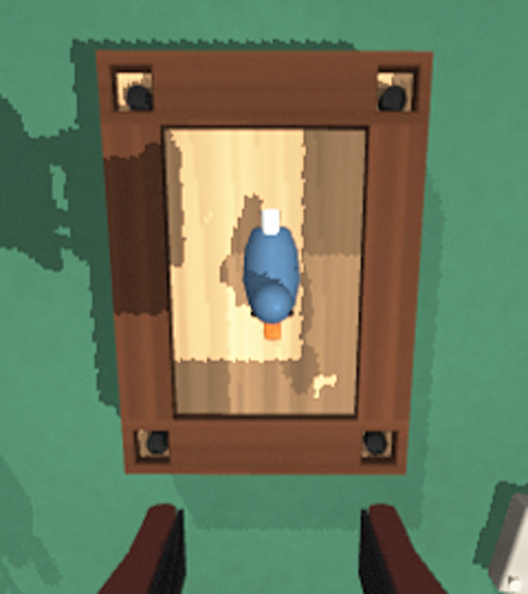

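All four sockets are visible in the crop, at about (134,90), (397,89), (154,445) and (378,444). I'll fit the frame pose to the outer corners and socket squares.

```bash
cat > fit6.py <<'E'
from h import *
import json
from scipy.optimize import least_squares
ci=json.load(open('pics/w6.json'))
im=cv2.imread('pics/w6_full.png')
k=2.2
px=lambda p: np.array([200+(p[0]+.5)/k-.5,(p[1]+.5)/k-.5])
# image up = tool +x = frame -x side(world) ; image left = world -y
obs=[((97,51),(-.1,-.075)),((433,53),(-.1,.075)),((405,473),(.1,.075)),((126,474),(.1,-.075)),
((115,67),(-.094,-.069)),((152,67),(-.094,-.051)),((378,66),(-.094,.051)),((416,66),(-.094,.069)),
((136,460),(.094,-.069)),((172,460),(.094,-.051)),((361,460),(.094,.051)),((396,460),(.094,.069))]
def model(q,z):
    c,s=np.cos(q[2]),np.sin(q[2])
    return [np.array([q[0]+c*a-s*b,q[1]+s*a+c*b,z]) for _,(a,b) in obs]
def f(q): return np.concatenate([proj('wrist',X,ci)-px(o) for X,(o,_) in zip(model(q,q[3]),obs)])
r=least_squares(f,[.55,-.224,.143,.072],loss='soft_l1')
print('free z',r.x); print(f(r.x).reshape(-1,2).round(1).tolist())
g=lambda q:f(np.r_[q,.072]); r=least_squares(g,[.55,-.224,.143],loss='soft_l1'); print('z fixed',r.x,g(r.x).reshape(-1,2).round(1).tolist())
E
python3 fit6.py
```

```text
free z [ 0.5494 -0.2264  0.1441  0.0681]
[[0.4, 0.2], [-0.4, -0.6], [0.1, -0.8], [0.4, -1.2], [-1.3, -0.2], [0.0, -0.2], [0.0, 0.3], [0.9, 0.3], [0.6, 0.4], [-0.5, 0.4], [0.1, 0.4], [-0.6, 0.4]]
z fixed [ 0.5498 -0.2264  0.1445] [[-0.6, -0.4], [0.5, -1.2], [0.8, 0.7], [-0.3, 0.3], [-2.2, -0.7], [-0.7, -0.7], [0.6, -0.2], [1.7, -0.2], [-0.0, 1.8], [-1.0, 1.8], [0.6, 1.8], [0.1, 1.8]]
```

```bash
python3 - <<'E'
from h import *
rem(0.612,0.24,0.27,3.046)
E
```

```text
t 9.88 tool d [-0.0675  0.4488 -0.0187] turn(tool z) 0.2399 q [ 0.06  0.43  0.25  1.63 -0.12  1.1   2.06]
```

carry_out(
  plan=[
    [-0.008,0.056,-0.004,0],
    [-0.008,0.056,-0.004,0],
    [-0.008,0.056,-0.004,0],
    [-0.009,0.056,-0.004,0],
    [-0.009,0.056,0,0],
  ],
  grip=0.8,
)

```text
t: 10.5
ee_pos: [0.611, 0.0713, 0.2676]
orientation: [3.141, 0.001, -2.998]
force: [1.2, -0.5, 0.1]
finger_gap: 0.0704
```

carry_out(
  plan=[
    [-0.009,0.056,0,0],
    [-0.009,0.056,0,0],
    [-0.009,0.056,0,0],
    [0,0,0,0.12],
    [0,0,0,0.12],
  ],
)

```text
t: 11.12
ee_pos: [0.6131, 0.2409, 0.2666]
orientation: [3.142, -0.0, 3.044]
force: [0.5, -0.2, 0.9]
finger_gap: 0.0707
```

carry_out(
  plan=[
    [0,0,0,0],
    [0,0,0,0],
  ],
)

```text
t: 11.38
ee_pos: [0.6132, 0.2391, 0.267]
orientation: [3.142, 0.0, 3.047]
force: [0.4, 0.2, 0.5]
finger_gap: 0.0702
```

```bash
python3 - <<'E'
from h import *
st(); rem(0.612,0.24,0.27,3.046)
snap('wrist','w7',(180,0,480,300),2)
E
```

```text
11.38 [0.6132 0.2391 0.267 ] [3.1416 0.     3.0473] F [0.3506 0.1956 0.5491] M [-0.0092 -0.0552 -0.0276] gap 0.0702
t 11.38 tool d [ 0.0013  0.0008 -0.003 ] turn(tool z) 0.0013 q [-0.58  0.43  0.16  1.58 -0.08  1.14  1.07]
```

View pics/w7.png

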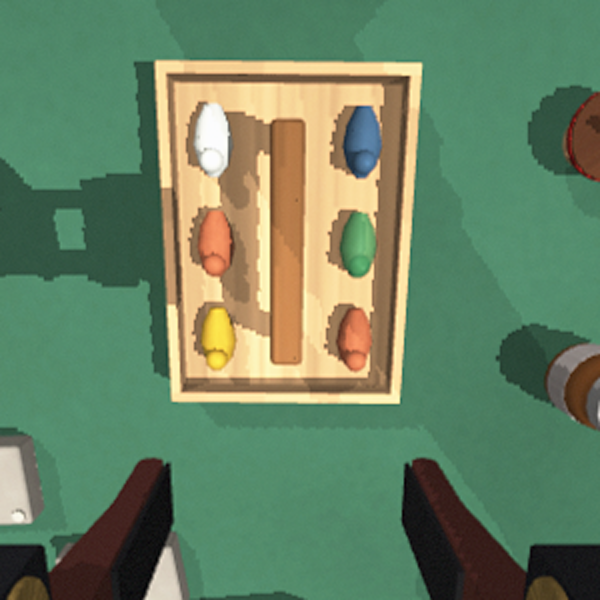

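The pine tray's rim corners are at crop (154,61), (422,62), (400,403) and (173,402). The rail runs from (288,119) to (286,364).

```bash
cat > fit7.py <<'E'
from h import *
import json
from scipy.optimize import least_squares
ci=json.load(open('pics/w7.json'));k=2
px=lambda p: np.array([180+(p[0]+.5)/k-.5,(p[1]+.5)/k-.5])
rim=[((154,61),(-.1,-.075)),((422,62),(-.1,.075)),((400,403),(.1,.075)),((173,402),(.1,-.075))]
rail=[((271,119),(-.064,-.009)),((305,120),(-.064,.009)),((301,364),(.064,.009)),((271,363),(.064,-.009))]
def run(obs,z=None):
    def f(q):
        c,s=np.cos(q[2]),np.sin(q[2]); zz=q[3] if z is None else z
        return np.concatenate([proj('wrist',[q[0]+c*a-s*b,q[1]+s*a+c*b,zz],ci)-px(o) for o,(a,b) in obs])
    r=least_squares(f,[.55,.245,-.095]+([.06] if z is None else [])); print(r.x,f(r.x).reshape(-1,2).round(1).tolist())
run(rim);run(rim,.054);run(rail);run(rail,.09)
E
python3 fit7.py
python3 - <<'E'
from h import *
rem(0.5535,0.2435,0.15,3.046)
E
```

```text
[ 0.5486  0.2447 -0.0981  0.0421] [[0.0, -0.1], [-0.1, 0.1], [0.2, -0.1], [-0.2, 0.0]]
[ 0.5493  0.2446 -0.0981] [[-2.3, -2.2], [2.3, -2.0], [1.9, 3.2], [-1.9, 3.3]]
[ 0.5484  0.2444 -0.1029  0.0827] [[-0.3, 0.2], [0.3, -0.1], [0.3, -0.2], [-0.4, 0.1]]
[ 0.5485  0.2444 -0.1029] [[-0.5, -1.0], [0.5, -1.3], [0.5, 1.3], [-0.5, 1.7]]
t 11.43 tool d [ 0.0599 -0.0011  0.1171] turn(tool z) 0.0006 q [-0.58  0.43  0.16  1.58 -0.08  1.14  1.07]
```

```bash
python3 - <<'E'
from h import *
rem(0.5486,0.2446,0.079,3.0425)
E
```

```text
t 11.43 tool d [ 0.0648 -0.0005  0.1881] turn(tool z) 0.0041 q [-0.58  0.43  0.16  1.58 -0.08  1.14  1.07]
```

carry_out(
  plan=[
    [0.035,-0.003,0.03,0.0],
    [0.03,-0.002,0.04,0.004],
    [0,0,0.045,0],
    [0,0,0.03,0],
    [0,0,0,0],
  ],
)

```text
t: 12.05
ee_pos: [0.5464, 0.2393, 0.1202]
orientation: [-3.139, -0.004, 3.042]
force: [0.1, 0.0, 1.4]
finger_gap: 0.0702
```

carry_out(
  plan=[
    [0,0,0,0],
  ],
)

```text
t: 12.18
ee_pos: [0.5488, 0.2403, 0.1234]
orientation: [3.141, 0.001, 3.041]
force: [0.1, 0.7, 0.2]
finger_gap: 0.0702
```

```bash
python3 - <<'E'
from h import *
st();rem(0.5486,0.2446,0.079,3.0425)
snap('wrist','w8',(140,60,500,360),2)
E
```

```text
12.18 [0.5488 0.2403 0.1234] [3.1405 0.0015 3.0409] F [0.1085 0.7414 0.1896] M [-0.0107 -0.045   0.0055] gap 0.0702
t 12.18 tool d [0.0006 0.0042 0.0444] turn(tool z) -0.0016 q [-0.62  0.49  0.13  1.85 -0.09  0.8   1.03]
```

View pics/w8.png

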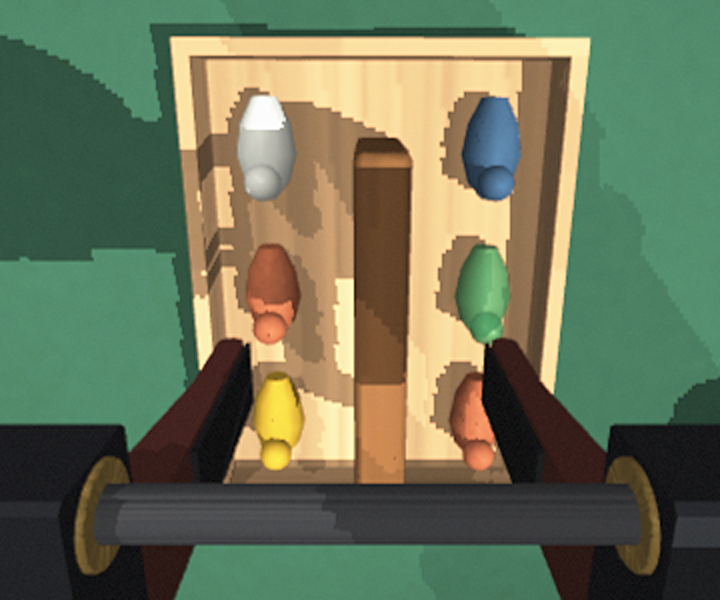

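carry_out(
  plan=[
    [0,0.004,0.015,-0.001],
    [0.001,0,0.02,0],
    [0,0,0.0095,0],
    [0,0,0,0],
    [0,0,0,0],
  ],
)

```text
t: 12.85
ee_pos: [0.5477, 0.2443, 0.0782]
orientation: [3.141, 0.001, 3.042]
force: [0.5, 0.3, 0.2]
finger_gap: 0.0705
```

```bash
python3 - <<'E'
from h import *
st();rem(0.5486,0.2446,0.079,3.0425)
E
```

```text
12.85 [0.5477 0.2443 0.0782] [3.1411 0.0007 3.0417] F [0.4512 0.2755 0.2444] M [ 0.0458 -0.0331  0.0503] gap 0.0705
t 12.85 tool d [-0.0009  0.0004 -0.0008] turn(tool z) -0.0008 q [-0.61  0.55  0.12  1.87 -0.1   0.72  1.03]
```

carry_out(
  plan=[
    [0,0,0,0],
    [0,0,0,0],
    [0,0,0,0],
    [0,0,0,0],
    [0,0,0,0],
  ],
  grip=0,
  grip_force=40,
)

```text
t: 13.48
ee_pos: [0.5472, 0.2442, 0.0777]
orientation: [3.142, -0.0, 3.042]
force: [0.1, -0.2, -0.0]
finger_gap: 0.0239
```

carry_out(
  plan=[
    [0,0,0,0],
    [0,0,0,0],
    [0,0,0,0],
  ],
)

```text
t: 13.85
ee_pos: [0.5473, 0.2444, 0.0777]
orientation: [3.141, 0.0, 3.042]
force: [0.2, 1.3, 0.1]
finger_gap: 0.0173
```

```bash
python3 - <<'E'
from h import *
st();rem(0.5486,0.2446,0.079,3.0425)
E
```

```text
13.85 [0.5473 0.2444 0.0777] [3.1413 0.0001 3.0419] F [0.1871 1.2908 0.0591] M [ 0.2933 -0.0298 -0.096 ] gap 0.0173
t 13.85 tool d [-0.0013  0.0003 -0.0013] turn(tool z) -0.0006 q [-0.61  0.55  0.12  1.87 -0.1   0.72  1.03]
```

carry_out(
  plan=[
    [0,0,-0.01,0],
    [0,0,-0.03,0],
    [0,0,-0.04,0],
    [0,0,-0.04,0],
    [0,0,0,0],
  ],
)

```text
t: 14.48
ee_pos: [0.5488, 0.2445, 0.2006]
orientation: [3.138, 0.005, 3.041]
force: [0.7, -0.5, -7.5]
finger_gap: 0.0173
```

carry_out(
  plan=[
    [0,0,0,0],
    [0,0,0,0],
  ],
)

```text
t: 14.72
ee_pos: [0.5459, 0.2434, 0.1955]
orientation: [-3.139, -0.003, 3.042]
force: [0.1, 0.1, -6.7]
finger_gap: 0.0176
```

```bash
python3 - <<'E'
from h import *
st();rem(0.5496,-0.2264,0.2,3.2857)
snap('wrist','w9',(140,60,500,360),2)
E
```

```text
14.72 [0.5459 0.2434 0.1955] [-3.1392 -0.0033  3.0418] F [ 0.1111  0.1108 -6.6542] M [0.0274 0.0066 0.0176] gap 0.0176
t 14.72 tool d [-0.0505 -0.4671 -0.0045] turn(tool z) -0.2439 q [-0.64  0.4   0.15  1.8  -0.07  0.95  1.01]
```

View pics/w9.png

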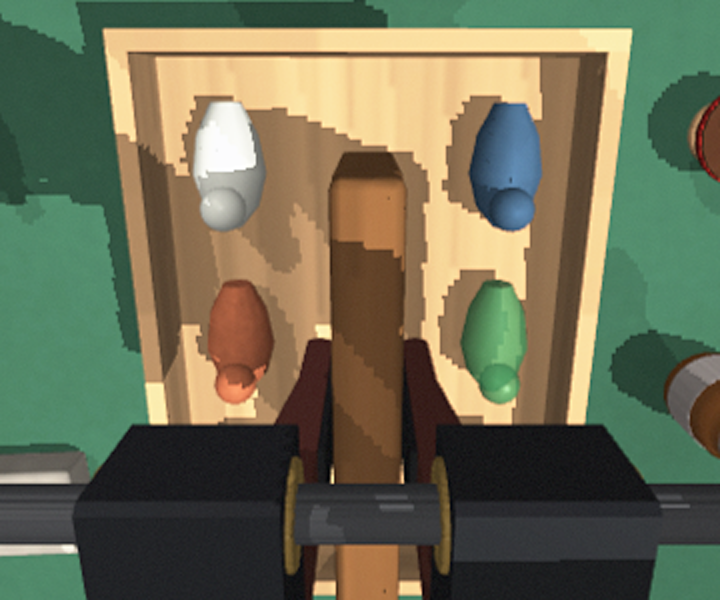

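```bash
python3 - <<'E'
from h import *
import json
ci=json.load(open('pics/w9.json'))
z=.1955-.0777+.042
a=ray('wrist',140+104.5/2-.25,60+29.5/2-.25,z,ci);b=ray('wrist',140+632.5/2-.25,60+29.5/2-.25,z,ci)
d=b-a;yaw=np.arctan2(d[1],d[0])-np.pi/2
c=(a+b)/2+.1*np.array([np.cos(yaw),np.sin(yaw),0])
print(np.linalg.norm(d),yaw,c)
w=3.0418;dd=c[:2]-np.array([.5459,.2434]);print('tool',dd@[np.cos(w),np.sin(w)],dd@[np.sin(w),-np.cos(w)], yaw+np.pi-w)
E
```

```text
0.14951515989454753 -0.09950853509005508 [0.5471 0.2427 0.1598]
tool -0.0012250886707033204 -0.0005742604349127838 0.00028411849973819514
```

carry_out(
  plan=[
    [-0.003,-0.03,-0.004,0],
    [-0.005,-0.05,0,0],
    [-0.006,-0.056,0,0],
    [-0.006,-0.056,0,0],
    [-0.006,-0.056,0,0],
  ],
)

```text
t: 15.4
ee_pos: [0.5477, -0.007, 0.2007]
orientation: [-3.141, -0.001, 3.042]
force: [0.6, -0.3, -6.3]
finger_gap: 0.0176
```

carry_out(
  plan=[
    [-0.006,-0.056,0,0],
    [-0.006,-0.056,0,0],
    [-0.006,-0.05,0,0],
    [-0.004,-0.035,0,0],
    [-0.002,-0.02,0,0],
  ],
)

```text
t: 16.02
ee_pos: [0.5497, -0.2256, 0.2007]
orientation: [-3.141, -0.002, 3.039]
force: [-0.4, 0.8, -5.6]
finger_gap: 0.0176
```

carry_out(
  plan=[
    [0,0,0,-0.08],
    [0,0,0,-0.09],
    [0,0,0,-0.074],
    [0,0,0,0],
    [0,0,0,0],
  ],
)

```text
t: 16.65
ee_pos: [0.5506, -0.2228, 0.2012]
orientation: [3.141, -0.001, -2.998]
force: [0.3, 1.4, -6.4]
finger_gap: 0.018
```

```bash
python3 - <<'E'
from h import *
st();rem(0.5484,-0.2266,0.165,3.2857)
snap('wrist','w10')
snap('scene','s10',(180,90,340,230),4)
E
```

```text
16.65 [ 0.5506 -0.2228  0.2012] [ 3.141  -0.0006 -2.998 ] F [ 0.3255  1.4041 -6.4271] M [-0.0091  0.0427  0.0554] gap 0.018
t 16.65 tool d [ 0.0027 -0.0034  0.0362] turn(tool z) -0.0005 q [ 0.08  0.39  0.25  1.81 -0.12  0.96  2.1 ]
```

View pics/s10.png

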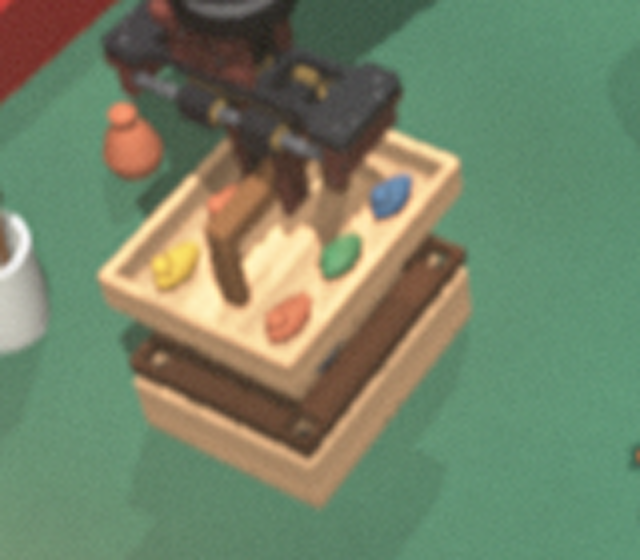

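View pics/w10.png

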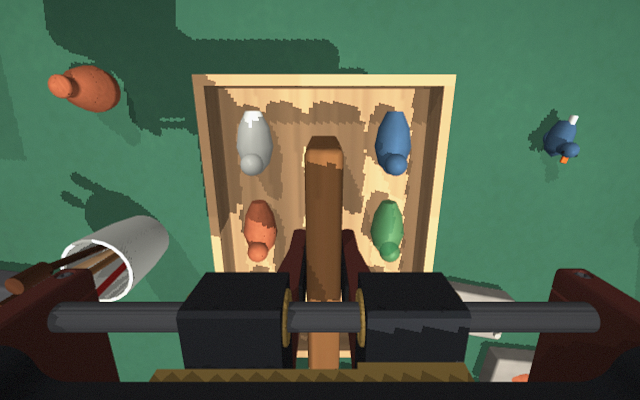

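carry_out(
  plan=[
    [0.0025,-0.0035,0.015,-0.0005],
    [0,0,0.018,0],
    [0,0,0.008,0],
    [0,0,0,0],
    [0,0,0,0],
  ],
)

```text
t: 17.38
ee_pos: [0.549, -0.2275, 0.1609]
orientation: [-3.141, 0.001, -2.997]
force: [1.1, -0.4, -5.4]
finger_gap: 0.0177
```

```bash
python3 - <<'E'
from h import *
st();rem(0.5484,-0.2266,0.15,3.2857)
E
```

```text
17.38 [ 0.549  -0.2275  0.1609] [-3.1414  0.0005 -2.9969] F [ 1.0804 -0.4451 -5.3592] M [ 0.0437  0.0458 -0.008 ] gap 0.0177
t 17.38 tool d [0.0005 0.0009 0.0109] turn(tool z) 0.0005 q [ 0.1   0.44  0.24  1.84 -0.13  0.87  2.12]
```

carry_out(
  plan=[
    [0.0005,0.001,0.004,0],
    [0,0,0.003,0],
    [0,0,0,0],
    [0,0,0,0],
  ],
)

```text
t: 17.88
ee_pos: [0.5481, -0.2264, 0.1537]
orientation: [-3.142, 0.0, -2.997]
force: [-1.2, -0.2, -5.4]
finger_gap: 0.0178
```

```bash
python3 - <<'E'
from h import *
st();rem(0.5484,-0.2266,0.15,3.2857)
E
```

```text
17.88 [ 0.5481 -0.2264  0.1537] [-3.1416  0.0001 -2.9969] F [-1.1903 -0.1914 -5.4264] M [0.0009 0.0336 0.0581] gap 0.0178
t 17.88 tool d [-0.0003 -0.0002  0.0037] turn(tool z) 0.0006 q [ 0.1   0.45  0.24  1.85 -0.14  0.86  2.12]
```

Now to feel for the sockets in small steps.

carry_out(
  plan=[
    [0,0,0.002,0],
    [0,0,0.002,0],
    [0,0,0,0],
    [0,0,0,0],
  ],
)

```text
t: 18.38
ee_pos: [0.548, -0.2264, 0.1496]
orientation: [3.142, -0.0, -2.997]
force: [0.6, 0.2, -5.6]
finger_gap: 0.0178
```

carry_out(
  plan=[
    [0,0,0.0015,0],
    [0,0,0,0],
    [0,0,0,0],
  ],
)

```text
t: 18.75
ee_pos: [0.548, -0.2264, 0.1481]
orientation: [3.142, -0.0, -2.997]
force: [-0.4, -0.4, -6.8]
finger_gap: 0.018
```

```bash
python3 - <<'E'
from h import *
st();rem(0.5484,-0.2266,0.15,3.2857)
E
```

```text
18.75 [ 0.548  -0.2264  0.1481] [ 3.1416 -0.     -2.9969] F [-0.3951 -0.3691 -6.8136] M [-0.0216  0.0227 -0.0293] gap 0.018
t 18.75 tool d [-0.0003 -0.0002 -0.0019] turn(tool z) 0.0006 q [ 0.1   0.45  0.24  1.86 -0.14  0.85  2.13]
```

carry_out(
  plan=[
    [0,0,0.0015,0],
    [0,0,0,0],
    [0,0,0,0],
  ],
)

```text
t: 19.12
ee_pos: [0.548, -0.2264, 0.1466]
orientation: [3.142, -0.0, -2.997]
force: [-0.2, 0.7, -5.7]
finger_gap: 0.0175
```

carry_out(
  plan=[
    [0,0,0.0015,0],
    [0,0,0,0],
    [0,0,0,0],
  ],
)

```text
t: 19.5
ee_pos: [0.548, -0.2264, 0.1451]
orientation: [3.142, -0.0, -2.997]
force: [0.1, 0.7, -5.8]
finger_gap: 0.0179
```

carry_out(
  plan=[
    [0,0,0.0015,0],
    [0,0,0,0],
    [0,0,0,0],
  ],
)

```text
t: 19.88
ee_pos: [0.5481, -0.2264, 0.1436]
orientation: [3.142, -0.0, -2.997]
force: [0.5, -0.6, -6.0]
finger_gap: 0.0179
```

carry_out(
  plan=[
    [0,0,0.0015,0],
    [0,0,0,0],
    [0,0,0,0],
  ],
)

```text
t: 20.25
ee_pos: [0.548, -0.2264, 0.1421]
orientation: [3.142, -0.0, -2.997]
force: [-0.3, -0.5, -5.1]
finger_gap: 0.0176
```

```bash
python3 - <<'E'
from h import *
st()
E
```

```text
20.25 [ 0.548  -0.2264  0.1421] [ 3.1415 -0.     -2.9969] F [-0.2636 -0.4768 -5.077 ] M [ 0.025  -0.041   0.0496] gap 0.0176
```

carry_out(
  plan=[
    [0,0,0.0015,0],
    [0,0,0.0015,0],
    [0,0,0,0],
    [0,0,0,0],
  ],
)

```text
t: 20.75
ee_pos: [0.5481, -0.2265, 0.1391]
orientation: [3.142, 0.0, -2.997]
force: [0.0, -0.7, -6.1]
finger_gap: 0.0175
```

carry_out(
  plan=[
    [0,0,0.0015,0],
    [0,0,0,0],
    [0,0,0,0],
  ],
)

```text
t: 21.12
ee_pos: [0.5481, -0.2264, 0.1377]
orientation: [-3.142, 0.0, -2.997]
force: [0.7, -0.3, -4.9]
finger_gap: 0.0179
```

carry_out(
  plan=[
    [0,0,0.001,0],
    [0,0,0,0],
    [0,0,0,0],
  ],
)

```text
t: 21.5
ee_pos: [0.5481, -0.2265, 0.1368]
orientation: [-3.142, 0.0, -2.997]
force: [-0.5, 0.6, -2.2]
finger_gap: 0.0178
```

carry_out(
  plan=[
    [0,0,0.0007,0],
    [0,0,0,0],
    [0,0,0,0],
  ],
)

```text
t: 21.88
ee_pos: [0.5482, -0.2265, 0.1361]
orientation: [-3.142, 0.0, -2.997]
force: [-0.2, 0.7, -0.9]
finger_gap: 0.0181
```

```bash
python3 - <<'E'
from h import *
st()
E
```

```text
21.88 [ 0.5482 -0.2265  0.1361] [-3.1415  0.0003 -2.997 ] F [-0.1715  0.6572 -0.8733] M [0.1125 0.2067 0.0603] gap 0.0181
```

The frame now carries the weight and the wrist is nearly unloaded, so the tray is home. I'll open the gripper and rise straight up.

carry_out(
  plan=[
    [0,0,0,0],
    [0,0,0,0],
    [0,0,0,0],
    [0,0,0,0],
  ],
  grip=0.6,
)

```text
t: 22.38
ee_pos: [0.5481, -0.2265, 0.136]
orientation: [-3.142, 0.0, -2.997]
force: [-0.9, -0.1, 0.8]
finger_gap: 0.0517
```

```bash
python3 - <<'E'
from h import *
st()
E
```

```text
22.38 [ 0.5481 -0.2265  0.136 ] [-3.1416  0.0002 -2.997 ] F [-0.8919 -0.0593  0.7687] M [0.0507 0.0042 0.0316] gap 0.0517
```

carry_out(
  plan=[
    [0,0,-0.01,0],
    [0,0,-0.03,0],
    [0,0,-0.05,0],
    [-0.03,0,-0.04,0],
    [-0.04,0,0,0],
  ],
)

```text
t: 23.0
ee_pos: [0.6195, -0.2177, 0.2716]
orientation: [-3.138, 0.008, -2.999]
force: [1.4, -0.2, 0.6]
finger_gap: 0.0525
```

carry_out(
  plan=[
    [0.05,0.05,0,0],
    [0,0.06,0,0],
    [0,0.06,0,0],
    [0,0,0,0],
    [0,0,0,0],
  ],
)

```text
t: 23.62
ee_pos: [0.55, -0.0608, 0.2666]
orientation: [-3.141, 0.001, -2.997]
force: [-0.7, -0.9, -1.1]
finger_gap: 0.0528
```

```bash
python3 - <<'E'
from h import *
st()
snap('wrist','w11')
snap('scene','s11',(160,80,340,220),4)
snap('top','t11',(330,130,500,270),4)
E
```

```text
23.62 [ 0.55   -0.0608  0.2666] [-3.141   0.0008 -2.9968] F [-0.7288 -0.9029 -1.0841] M [ 0.038  -0.0212 -0.0199] gap 0.0528
```

View pics/s11.png

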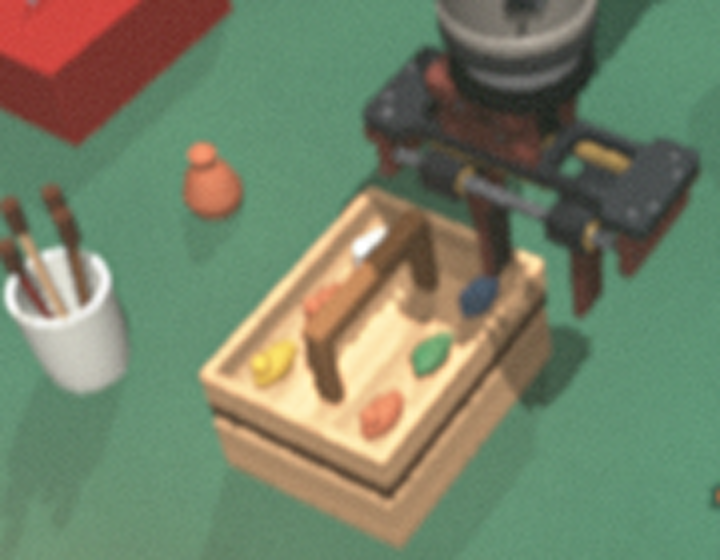

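View pics/t11.png

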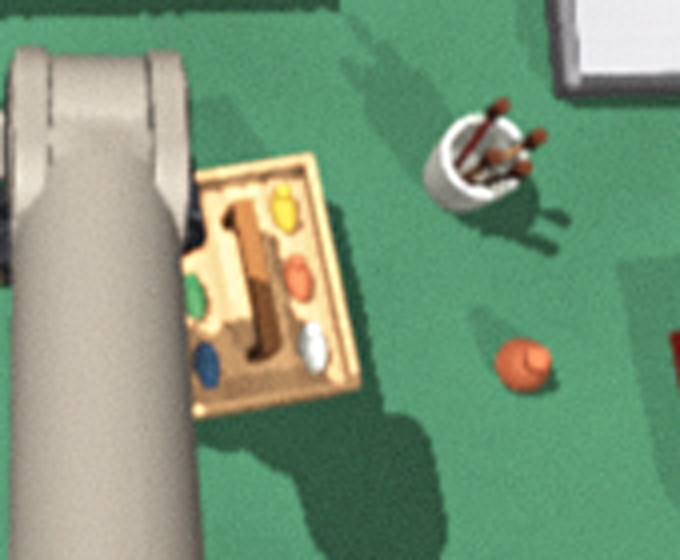

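View pics/w11.png

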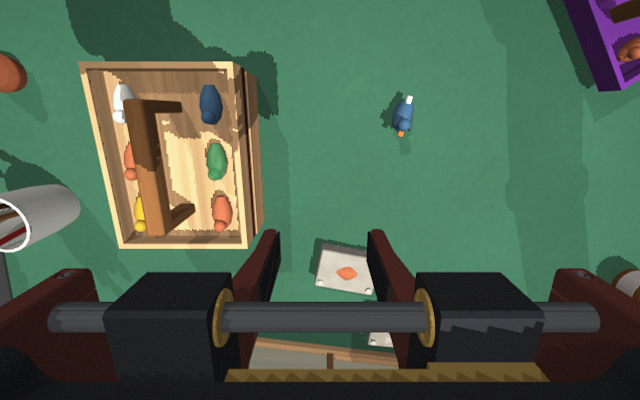

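The tray sits flush on the frame with an even dark line all round. One numeric check of the rim height and pose before handing in.

```bash
python3 - <<'E'
from h import *
import json
from scipy.optimize import least_squares
ci=json.load(open('pics/w11.json'))
a=cv2.imread('pics/w11_full.png')[50:260,60:280];cv2.imwrite('pics/c11.png',cv2.resize(a,None,fx=2.8,fy=2.8,interpolation=cv2.INTER_CUBIC))
obs=[((79,62),(-.1,-.075)),((241,62),(-.1,.075)),((247,247.5),(.1,.075)),((121,248),(.1,-.075))]
def f(q):
    c,s=np.cos(q[2]),np.sin(q[2])
    return np.concatenate([proj('wrist',[q[0]+c*x-s*y,q[1]+s*x+c*y,q[3]],ci)-o for o,(x,y) in obs])
r=least_squares(f,[.55,-.226,.143,.1]);print(r.x,f(r.x).round(1))
E
```

```text
[ 0.5488 -0.2233  0.1312  0.1003] [ 2.6 -2.  -3.9  0.4  2.3  2.  -0.7 -0. ]
```

View pics/c11.png

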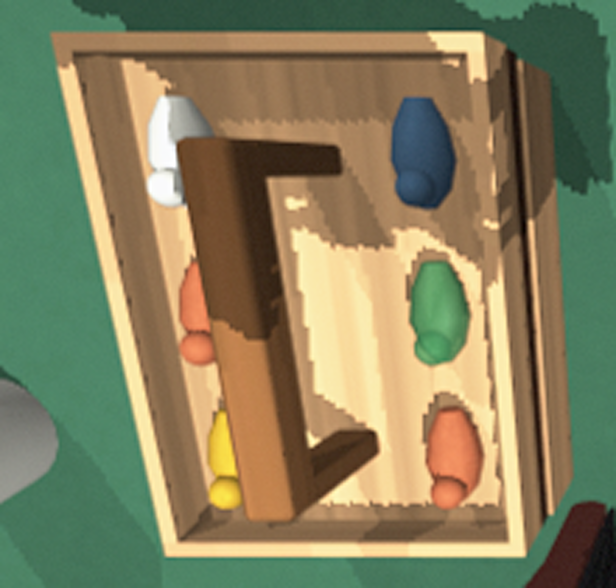

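```bash
python3 - <<'E'
from h import *
import json
from scipy.optimize import least_squares
ci=json.load(open('pics/w11.json'))
obs=[((78.6,62.1),(-.1,-.075)),((232.8,62.1),(-.1,.075)),((247.5,248.6),(.1,.075)),((119.2,248.6),(.1,-.075))]
def f(q):
    c,s=np.cos(q[2]),np.sin(q[2])
    return np.concatenate([proj('wrist',[q[0]+c*x-s*y,q[1]+s*x+c*y,q[3]+q[4]*x+q[5]*y],ci)-o for o,(x,y) in obs])
r=least_squares(f,[.55,-.226,.143,.1,0,0]);print(r.x,f(r.x).round(1))
E
```

```text
[ 0.5498 -0.2268  0.1442  0.0985  0.005  -0.0019] [ 0.  -0.1 -0.1  0.1  0.1 -0.  -0.   0. ]
```

The rim is at z 0.0985 (0.100 expected when home), tilt is about 0.005 rad, and the position and yaw match the frame fit. Handing in.

```bash
python3 -c "
from station import bot
print(bot.close_job())"
```

```text
the job is handed in; nothing more can be done
None
```

I stood the larger blue duck upright on the lower tray's floor. I then lowered the pine whistle tray into all four sockets, let go and handed the job in at about 24 s. The hand-in gives no verdict.

**Duck:** After release, the wrist and top pictures showed it standing upright inside the frame opening. It is covered now, so I could not look at it again after the tray went on.

**Tray:** The lugs entered on the first try. The vertical force stayed near the tray's own weight, about 6 N, until the last 1–2 mm. It then fell to about 1 N as the frame took the weight.
- **Height and level:** The last picture fit puts the rim at z = 98.5 mm, against about 100 mm expected. Tilt is about 0.005 rad.
- **Position:** The fitted centre and yaw are within 1 mm and 0.001 rad of the measured frame.

**Other checks:**
- I avoided the small duck and the purple tray. The cup and the bird whistle looked unmoved in the last pictures. I did not measure the other bystanders again.
- My first rim fit had residuals up to 4 px because I misread one corner. After rereading it, the residuals were about 0.1 px.

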